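# Screw the cap on the parts-cleaning jar

### The arm

A 6-joint arm with a two-finger parallel gripper is mounted at the origin on the work surface. World frame = base frame: x ahead of the robot, y to its left, z up, the work surface at z = 0. Lengths are in m, angles in rad, forces in N, time in s.
With the tool pointing down it reaches from about 0.375 to 0.9 m from the base axis. Payload 3.1 kg.
Tool frame: the origin (TCP) lies on the front face of the gripper's body, between the roots of the fingers; the fingertips stand 73 mm ahead of it and the grasp point (between the pads) lies 54 mm ahead of it (manip.tips_ahead is the distance from the TCP to the fingertips, in m); z points along the fingers, y is the line along which they close (so a half turn about z gives the same grasp; the last joint's range is limited). The gripper opens to 85 mm and grips with 20 to 120 N. Pads are 22 mm wide; open, the fingers measure 114 mm over their backs; the gripper's body (76 mm by 85 mm) begins 54 mm behind the grasp point. The pads swing forward as they close: fully open they stand 13 mm farther back than shut.
Start: joints at [-1.512, 0.527, 1.433, -0, 1.181, -0.178], TCP at [0.147, -0.607, 0.304] pointing down, gripper open.
Joint ranges: [-3.08, 3.08], [-0.75, 2.2], [0.22, 2.44], [-1.43, 4.57], [0, 2.65], [-2.85, 2.85]. Speed limits (rad/s): [2.79, 2.79, 3.14, 3.14, 3.14, 3.14].

### API

Orientations are given as a unit quaternion [x, y, z, w].
In Python, from station import sense, eyes, workorder, manip gives the robot as it stands.
- The arm moves only by the shell command python3 -m inch 'ROWS' [OPENING] [FORCE]. ROWS is JSON, a list of rows, each an object of numbers: "dx", "dy", "dz": the shift along the tool's x, y, z in cm; "wx", "wy", "wz": the turn, a rotation vector about the tool's x, y, z in degrees. In form: [{"dx": .., "dy": .., "dz": .., "wx": .., "wy": .., "wz": ..}, ...]. A call has 1 to 10 rows; each row shifts and turns the commanded pose from where the row before left it, along the tool's axes as they then stand; what a row does not reach is not made up. A row lasts 1/8 s, in which the tool goes at most 62.5 mm and 10.7 degrees, less where a joint would pass 70% of its speed; a pose out of reach is approached as far as the arm can. A call with a gripper value outside its range is refused whole. OPENING is the opening, from 0 (shut) to 1 (fully open), set as the call begins (- or left out, the last holds). The fingers move at their own pace and stop on an object; FORCE is the grip in N (left out, the last holds). Time passes only in rows, so rows that do not move let the fingers close. It gives the time, the measured TCP pose, the force, the opening and the grip force at its end, in the units of the state.
- sense(): the state, without advancing time (a new reading comes with each control period).
- eyes.snapshot(name): name is "scene" or "side" or "wrist"; returns the picture (480x640x3 uint8, red, green, blue); there is no depth.
- eyes.camera_params(name): a dict with "fx", "fy", "cx", "cy" (pixels), "rvec" (rotation vector, rad) and "tvec" (3), from world to camera coordinates, as OpenCV has them. Camera axes: x right, y down, z forward; pixel columns grow to the right and rows downward; lengths in m; the calibration is good to about 2 mm. A picture is of the moment at which its call begins: read the wrist's pose just before it. camera_params takes no time and is no camera call; for the wrist camera it gives the pose at the moment of the call.
- workorder.sign_off(): hands the job in; it is judged then, once.
The state is a dict: "t": time; "q": joint angles; "qd": joint speeds; "tau": joint torques, N m; "tcp_pos": TCP position; "tool_rot": TCP orientation; "force": force on the tool from outside, world axes, zero at the start; "ft_torque": the same for the moment, N m; "finger_gap": opening from 0.0 (shut) to 1.0 (fully open); "gripper_force": force on a finger pad.
Only numpy, scipy, OpenCV 4.12 (cv2) and the standard library are available. Lean on these libraries where they do the work, as an engineer would, in place of code of your own. Each camera call takes 0.05 s, during which the arm holds its last target. There are 200 camera calls.

### The job

Put the black cap that lies on the bench onto the neck of the jar in the holder and screw it fully home, level, and let go. Set it on the neck, turn it backward (counter-clockwise) until you feel it drop into the thread starts, then screw it forward (clockwise) until it comes up against its stop; be gentle, do not force or cross-thread it, and leave the other things on the bench alone.

Things in the scene. Friction and masses are not known exactly. Their poses are not given: they have to be found in the camera images.
- cap: Loose round black ribbed screw cap, 60 mm across, 30 mm tall, about 70 g, lying right way up on the bench. Origin: centre of its underside, z up along its axis. At the very foot of the skirt inside, three round lugs 4.5 mm thick stand inward at 120 degrees, tips 22.5 mm from the axis; skirt bore 54 mm across. Nothing outside shows where the lugs are. Grip it across the skirt from above.
- cap_top (a point): Centre of the cap's flat top, 30 mm above its underside.
- holder: Grey holder screwed to the bench with a glass jar clamped in it: base 130 x 130 x 18 mm and a ring 94 mm across, 50 mm high. The jar (78 mm across up to 86 mm high, then narrowing to the neck) cannot move. Origin: centre of the underside, z up. The jar is clamped at any angle: the holder's yaw does not tell the thread's angle, which is not measured.
- neck (a point): On the jar's upright axis, 125 mm above the bench, level with the three flat lands ringing the aluminium neck (51 mm across); a cap resting on them has its underside here. A bevelled lip 42 mm across stands 6 mm higher and centres the cap (1.5 mm play all round). Each third, going clockwise from above: a notch 20 degrees wide, then a land of 100 degrees. The cap stays where it is let go.
- stops (a point): On the axis, 4 mm above point neck: level of the tops of the three blunt stops, which stand on the last (most clockwise) 8 degrees of each land, next to the following notch. A cap may first come down on them. Turned forward before it has dropped, the cap's lugs run against the stops; turned backward beyond a notch they meet the other side of a stop.
- started (a point): On the axis, 9 mm below point neck: the floor of the notches; underside of the cap when its lugs have dropped in. From here a thread runs clockwise under the land, with 1.5 mm up-and-down play: its floor falls 6 mm over 70 degrees to a level pocket. A lug not fully down catches the land's edge. Once down, the cap can be gripped again.
- home (a point): On the axis, 15 mm below point neck: the cap's underside when fully home. There the lugs meet a firm end stop, about 88 to 97 degrees clockwise of where they dropped. Nothing is under the skirt for 8 mm below this. All is rigid: a lug pressed on metal gives under 1 mm at 20 N. More than about 25 N on the neck (or a 0.6 N m twist) is forcing it.
- oil_can: Small can, 48 mm across, 100 mm tall; a bystander. Origin: centre of its underside.
- screwdriver: Screwdriver 160 mm long lying on the bench; a bystander. Origin: under its middle, x along it.
- clock_wheel: Brass clock wheel 67 mm across lying flat; a bystander. Origin: centre of its underside.
- wood_block: Wooden block 60 x 110 x 35 mm; a bystander. Origin: centre of its underside.
Things that resemble listed ones, but are neither listed nor needed, are in the scene too. Of the things that look like the cap, the largest one is meant.

How it is judged:
By the outcome, as a careful person would: the job done as asked, in the order asked, and still so for the second after the job is handed in, with the robot touching nothing.
It also fails if it takes over 69 s, if anything falls off the work surface, if the arm or the gripper's body presses on something with over 40 N, if the wrist force passes 120 N, or if a joint passes its speed limit or range.

## Working session

There is one attempt and no reset: what is moved stays moved. The work goes in short steps, Python scripts to look and compute and a shell command to move; the robot and the scene stay as the last step left them, time stands still between calls to the robot, and variables do not carry over. Pictures are saved under pics/ and viewed, at most 10 in all, crops included, and the job is handed in when it is done.

```bash
ls; mkdir -p pics
python3 - <<'E'
from station import sense, eyes, manip
import cv2
s=sense();print({k:s[k] for k in('t','tcp_pos','tool_rot','force','finger_gap')})
for n in("scene","side"):
    cv2.imwrite(f"pics/{n}0.png",eyes.snapshot(n)[:,:,::-1])
E
```

```text
pics
{'t': 0.0, 'tcp_pos': array([ 0.1472378 , -0.60682303,  0.30291694]), 'tool_rot': array([ 9.92938902e-01,  1.18621755e-01,  8.85227196e-05, -1.09899749e-03]), 'force': array([ 0.06414911, -0.25563043,  0.67804281]), 'finger_gap': 1.0043386574800095}
```

View pics/scene0.png

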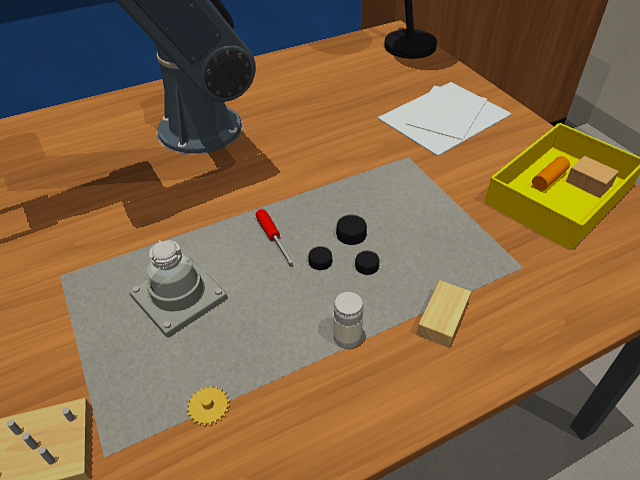

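View pics/side0.png

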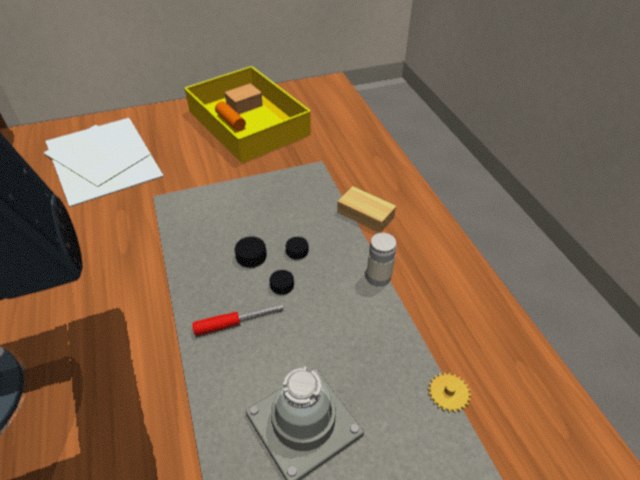

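The scene view shows the big cap at about (351,229), with its top centre near (351,224), and the jar neck near (165,246). In the side view, the cap top is near (250,246) and the neck lip near (302,378). I'll triangulate these points, along with the nearby small caps and the screwdriver.

```bash
cat > h.py <<'E'
from station import sense, eyes
import cv2, numpy as np
from scipy.spatial.transform import Rotation as R
def cam(n):
    p=eyes.camera_params(n);K=np.array([[p['fx'],0,p['cx']],[0,p['fy'],p['cy']],[0,0,1.]])
    Rm=R.from_rotvec(np.ravel(p['rvec'])).as_matrix();return K,Rm,np.ravel(p['tvec']).astype(float)
def onz(c,uv,z):
    K,Rm,t=c;d=Rm.T@np.linalg.solve(K,[*uv,1.]);o=-Rm.T@t
    return o+d*(z-o[2])/d[2]
def tri(a,ua,b,ub):
    P=[np.c_[c[0]@c[1],c[0]@c[2]] for c in(a,b)]
    X=cv2.triangulatePoints(P[0],P[1],np.array(ua,float),np.array(ub,float)).ravel();return X[:3]/X[3]
def proj(c,X):
    p=c[0]@(c[1]@np.asarray(X)+c[2]);return p[:2]/p[2]
E
python3 - <<'E'
from h import *
np.set_printoptions(precision=4,suppress=True)
a,b=cam('scene'),cam('side')
for n,u,v,z in(('cap',(351,223),(250.5,246),.03),('neck',(165,243.5),(302,377.5),.131),('small1',(320,254),(282,278),.02),('small2',(367,258),(297,244),.02),('can',(348,299),(383,240),.1),('sdtip',(291,264),(282,309),.005),('sdh',(262,215),(196,327),.01)):
    print(n,tri(a,u,b,v),onz(a,u,z),onz(b,v,z))
w=cam('wrist');s=sense()
Rt=R.from_quat(s['tool_rot']).as_matrix();print('tool',Rt);o=-w[1].T@w[2]
print('cam in tool',Rt.T@(o-s['tcp_pos']),Rt.T@w[1].T)
E
```

```text
cap [0.515  0.1479 0.0338] [0.5119 0.1497 0.03  ] [0.5155 0.152  0.03  ]
neck [ 0.5092 -0.2093  0.1409] [ 0.4985 -0.2083  0.131 ] [ 0.5107 -0.2042  0.131 ]
small1 [0.5526 0.0587 0.0233] [0.5504 0.0593 0.02  ] [0.553  0.0625 0.02  ]
small2 [0.6044 0.133  0.0236] [0.6021 0.1343 0.02  ] [0.6053 0.1372 0.02  ]
can [0.7304 0.0185 0.1053] [0.727  0.0205 0.1   ] [0.7329 0.0235 0.1   ]
sdtip [0.5357 0.0036 0.0061] [0.5351 0.0036 0.005 ] [0.5358 0.0049 0.005 ]
sdh [0.3842 0.0084 0.0115] [0.3846 0.0069 0.01  ] [0.3833 0.0125 0.01  ]
tool [[ 0.9719  0.2355 -0.0001]
 [ 0.2355 -0.9719  0.002 ]
 [ 0.0004 -0.002  -1.    ]]
cam in tool [ 0.079  -0.0005 -0.0704] [[-0.0012 -0.9509 -0.3096]
 [ 1.     -0.0013  0.0002]
 [-0.0006 -0.3096  0.9509]]
```

```bash
python3 -m inch '[{"dx":4.4,"dy":-3.05},{"dx":4.4,"dy":-3.05},{"dx":4.4,"dy":-3.05},{"dx":4.4,"dy":-3.05},{"dx":4.4,"dy":-3.05},{"dx":4.4,"dy":-3.05},{"dx":4.4,"dy":-3.05},{"dx":4.4,"dy":-3.05},{"dx":4.4,"dy":-3.05},{"dx":4.4,"dy":-3.05}]'
python3 -m inch '[{"wz":10},{"wz":10},{}]'
python3 - <<'E'
from h import *
s=sense();c=cam('wrist');im=eyes.snapshot('wrist')
print(s['t'],s['tcp_pos'],s['force'],s['qd'].max(),proj(c,[.505,-.207,.131]))
u=np.round(proj(c,[.505,-.207,.131])).astype(int)
np.savez('neck.npz',K=c[0],R=c[1],t=c[2])
cv2.imwrite('pics/neck.png',im[:,:,::-1])
E
```

```text
0.1 [ 0.14721833 -0.6068954   0.30303534] [ 0.0882126  -0.3819399   0.48553542] 0.0010287848224128106 [-523.39090922 -925.42715108]invalid input at $[0]: expected keys dx, dy, dz, wx, wy, wz
invalid input at $[0]: expected keys dx, dy, dz, wx, wy, wz
```

View pics/neck.png

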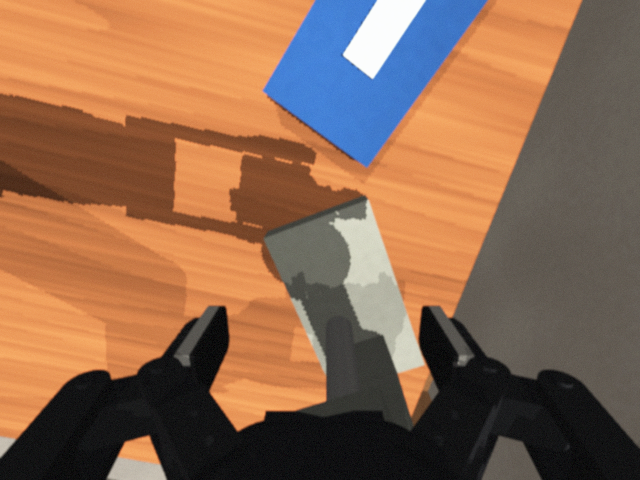

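The rows were refused because every key must be present. The picture shows only bench items under the start pose, with the fingers at the bottom around (210,330) and (440,330). Nothing useful for the neck yet, so I'll retype the rows with all keys.

```bash
python3 -m inch '[{"dx":4.4,"dy":-3.05,"dz":0,"wx":0,"wy":0,"wz":0},{"dx":4.4,"dy":-3.05,"dz":0,"wx":0,"wy":0,"wz":0},{"dx":4.4,"dy":-3.05,"dz":0,"wx":0,"wy":0,"wz":0},{"dx":4.4,"dy":-3.05,"dz":0,"wx":0,"wy":0,"wz":0},{"dx":4.4,"dy":-3.05,"dz":0,"wx":0,"wy":0,"wz":0},{"dx":4.4,"dy":-3.05,"dz":0,"wx":0,"wy":0,"wz":0},{"dx":4.4,"dy":-3.05,"dz":0,"wx":0,"wy":0,"wz":0},{"dx":4.4,"dy":-3.05,"dz":0,"wx":0,"wy":0,"wz":0},{"dx":4.4,"dy":-3.05,"dz":0,"wx":0,"wy":0,"wz":0},{"dx":4.4,"dy":-3.05,"dz":0,"wx":0,"wy":0,"wz":0}]'
python3 -m inch '[{"dx":0,"dy":0,"dz":0,"wx":0,"wy":0,"wz":10},{"dx":0,"dy":0,"dz":0,"wx":0,"wy":0,"wz":10},{"dx":0,"dy":0,"dz":0,"wx":0,"wy":0,"wz":0},{"dx":0,"dy":0,"dz":0,"wx":0,"wy":0,"wz":0}]'
python3 - <<'E'
from h import *
s=sense();c=cam('wrist');im=eyes.snapshot('wrist')
print(s['t'],s['tcp_pos'],s['tool_rot'],s['q'],proj(c,[.505,-.207,.131]))
np.savez('neck.npz',K=c[0],R=c[1],t=c[2])
cv2.imwrite('pics/neck1.png',im[:,:,::-1])
E
```

```text
t: 1.4
tcp_pos: [0.504, -0.2059, 0.3038]
tool_rot: [0.993, 0.119, -0.0, -0.0]
force: [0.9, -0.7, -0.5]
finger_gap: 1.001
gripper_force: 0.0
t: 1.9
tcp_pos: [0.5029, -0.2074, 0.3038]
tool_rot: [0.999, -0.055, -0.0, -0.0]
force: [0.6, -0.3, -0.1]
finger_gap: 1.003
gripper_force: 0.0
1.9 [ 0.50285675 -0.20741569  0.3037711 ] [ 9.98511765e-01 -5.45364078e-02 -1.69649391e-04 -8.63614883e-05] [-5.96707290e-01  4.18932768e-01  1.63660983e+00 -3.06382385e-05
  1.08642982e+00  1.08323027e+00] [323.22019974 240.99399078]
```

View pics/neck1.png

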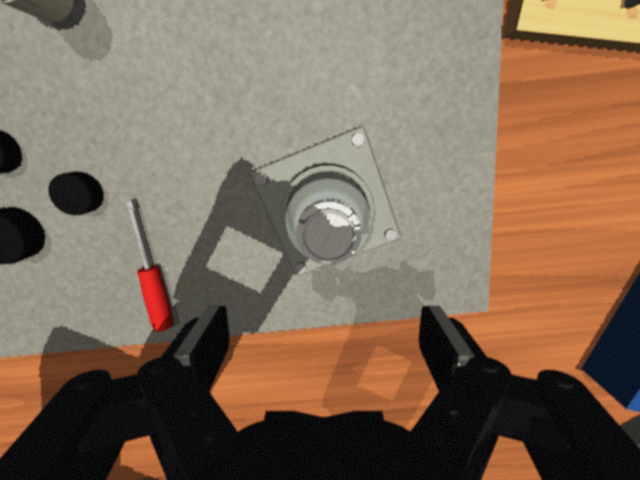

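The neck shows at about (328,234), close to the predicted (323,241), with the lip disc around it. I'll enlarge that area.

Run:
```python
import cv2,numpy as np
im=cv2.imread('pics/neck1.png')[190:280,280:380]
cv2.imwrite('pics/neck1c.png',cv2.resize(im,None,fx=6,fy=6,interpolation=cv2.INTER_CUBIC))
d=np.load('neck.npz')
print(d['K'][0,0])
```

```text
331.00304341099786
```

View pics/neck1c.png

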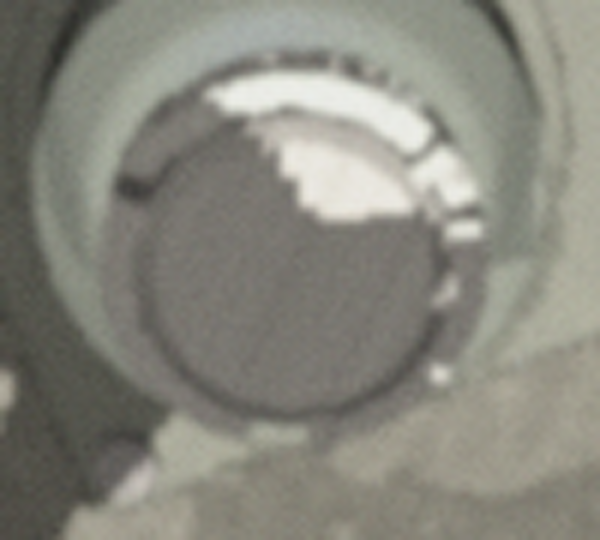

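In the crop, the lip top spans x 145–440 and y 110–415, so its centre is at about (328.7,233.8) in the full image. The land ring spans 102–488 by 60–435, centred at about (329.2,231.2).

Run:
```python
from h import *
d=np.load('neck.npz');c=d['K'],d['R'],d['t']
print(onz(c,(328.7,233.8),.131),onz(c,(329.2,231.2),.125))
for e in[(304.5,233.8),(353.3,233.8)]:print(onz(c,e,.131)) 
for e in[(297,231),(361.3,231)]:print(onz(c,e,.125)) 
s=sense();Rt=R.from_quat(s['tool_rot']).as_matrix()
print('move to cap, tool cm',100*Rt.T@(np.array([.515,.15,.25])-s['tcp_pos']))
```

```text
[ 0.51027263 -0.21180321  0.131     ] [ 0.51058079 -0.21232196  0.125     ]
[ 0.51231476 -0.19340667  0.131     ]
[ 0.50819653 -0.23050572  0.131     ]
[ 0.51351878 -0.18732544  0.125     ]
[ 0.50797402 -0.23727819  0.125     ]
move to cap, tool cm [ -2.70836474 -35.66464302   5.38843174]
```

```bash
python3 -m inch '[{"dx":-0.4,"dy":-5,"dz":0,"wx":0,"wy":0,"wz":0},{"dx":-0.4,"dy":-5,"dz":0.8,"wx":0,"wy":0,"wz":0},{"dx":-0.4,"dy":-5,"dz":0.8,"wx":0,"wy":0,"wz":0},{"dx":-0.4,"dy":-5,"dz":0.8,"wx":0,"wy":0,"wz":0},{"dx":-0.4,"dy":-5,"dz":1,"wx":0,"wy":0,"wz":0},{"dx":-0.4,"dy":-5,"dz":1,"wx":0,"wy":0,"wz":0},{"dx":-0.3,"dy":-5.6,"dz":1,"wx":0,"wy":0,"wz":0},{"dx":0,"dy":0,"dz":0,"wx":0,"wy":0,"wz":0},{"dx":0,"dy":0,"dz":0,"wx":0,"wy":0,"wz":0}]'
python3 - <<'E'
from h import *
s=sense();c=cam('wrist');im=eyes.snapshot('wrist')
u=proj(c,[.515,.15,.03]);print(u)
np.savez('cap.npz',K=c[0],R=c[1],t=c[2])
x,y=[int(v) for v in u];x0,y0=max(x-80,0),max(y-60,0)
print(x0,y0)
cv2.imwrite('pics/cap.png',cv2.resize(im[y0:y0+120,x0:x0+160,::-1],None,fx=5,fy=5,interpolation=cv2.INTER_CUBIC))
E
```

```text
t: 3.08
tcp_pos: [0.5157, 0.1493, 0.2499]
tool_rot: [0.998, -0.055, -0.0, 0.0]
force: [0.3, -0.1, 0.9]
finger_gap: 0.999
gripper_force: 0.0
[323.0416147  228.44461147]
243 168
```

View pics/cap.png

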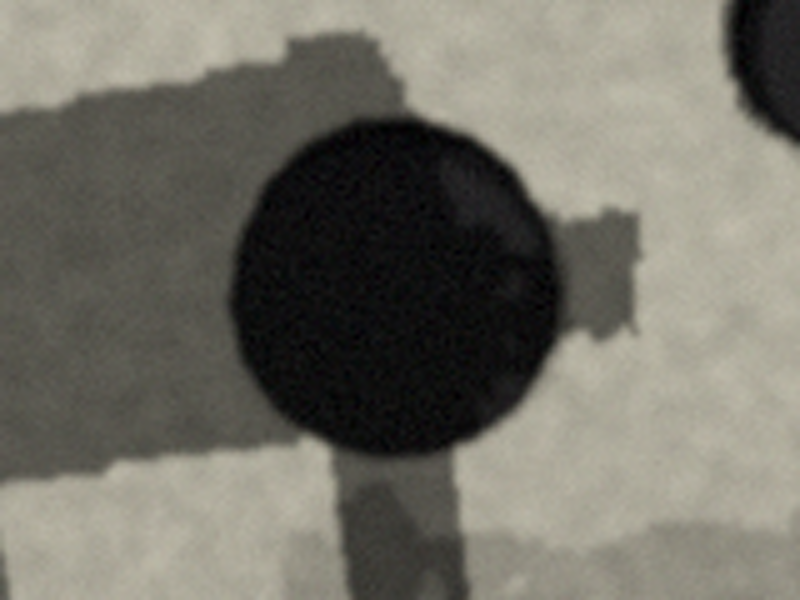

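The cap outline in the crop spans x 233–558 and y 118–457, giving full-image limits of 289.6–354.6 and 191.6–259.4. I'll fit the known cylinder to that.

Run:
```python
from h import *
from scipy.optimize import least_squares
d=np.load('cap.npz');c=d['K'],d['R'],d['t']
a=np.linspace(0,2*np.pi,180)
def bb(p):
    P=np.array([proj(c,[p[0]+.03*np.cos(t),p[1]+.03*np.sin(t),z]) for t in a for z in(0,.03)])
    return np.r_[P.min(0),P.max(0)]
m=np.array([289.6,191.6,354.6,259.4])
r=least_squares(lambda p:bb(p)-m,[.515,.15],x_scale=.01,diff_step=1e-3);print(r.x,r.fun)
s=sense();Rt=R.from_quat(s['tool_rot']).as_matrix()
print(s['tcp_pos'],100*Rt.T@(np.array([*r.x,.077])-s['tcp_pos']))
from station import manip;print(manip.tips_ahead)
```

```text
[0.51439588 0.15092486] [-0.51835643 -0.61788158  0.51860828  0.67522472]
[0.51588174 0.14860774 0.25005723] [-0.17763318 -0.22024963 17.30559846]
0.0726
```

```bash
python3 -m inch '[{"dx":-0.1,"dy":-0.1,"dz":4.5,"wx":0,"wy":0,"wz":0},{"dx":-0.08,"dy":-0.12,"dz":4.5,"wx":0,"wy":0,"wz":0},{"dx":0,"dy":0,"dz":4,"wx":0,"wy":0,"wz":0},{"dx":0,"dy":0,"dz":2.5,"wx":0,"wy":0,"wz":0},{"dx":0,"dy":0,"dz":1.8,"wx":0,"wy":0,"wz":0},{"dx":0,"dy":0,"dz":0,"wx":0,"wy":0,"wz":0},{"dx":0,"dy":0,"dz":0,"wx":0,"wy":0,"wz":0}]'
python3 -m inch '[{"dx":0,"dy":0,"dz":0,"wx":0,"wy":0,"wz":0},{"dx":0,"dy":0,"dz":0,"wx":0,"wy":0,"wz":0},{"dx":0,"dy":0,"dz":0,"wx":0,"wy":0,"wz":0},{"dx":0,"dy":0,"dz":0,"wx":0,"wy":0,"wz":0},{"dx":0,"dy":0,"dz":0,"wx":0,"wy":0,"wz":0},{"dx":0,"dy":0,"dz":0,"wx":0,"wy":0,"wz":0}]' 0.3 30
```

```text
t: 4.0
tcp_pos: [0.5149, 0.1515, 0.0778]
tool_rot: [0.998, -0.056, 0.001, -0.0]
force: [-0.6, -0.7, -0.4]
finger_gap: 1.001
gripper_force: 0.0
t: 4.75
tcp_pos: [0.5147, 0.152, 0.0782]
tool_rot: [0.998, -0.055, 0.001, -0.0]
force: [-0.9, -1.3, 6.2]
finger_gap: 0.692
gripper_force: 31.9
```

```bash
python3 -m inch '[{"dx":0,"dy":0,"dz":-2,"wx":0,"wy":0,"wz":0},{"dx":0,"dy":0,"dz":-5,"wx":0,"wy":0,"wz":0},{"dx":0,"dy":1.5,"dz":-5,"wx":0,"wy":0,"wz":0},{"dx":0.5,"dy":4,"dz":-4,"wx":0,"wy":0,"wz":0},{"dx":0.5,"dy":5.5,"dz":-1,"wx":0,"wy":0,"wz":0},{"dx":0.5,"dy":5.5,"dz":0,"wx":0,"wy":0,"wz":0},{"dx":0.5,"dy":5.5,"dz":0,"wx":0,"wy":0,"wz":0},{"dx":0.5,"dy":5.5,"dz":0,"wx":0,"wy":0,"wz":0},{"dx":0.5,"dy":5.5,"dz":0,"wx":0,"wy":0,"wz":0},{"dx":0.5,"dy":3.2,"dz":0,"wx":0,"wy":0,"wz":0}]'
python3 -m inch '[{"dx":0,"dy":0,"dz":0,"wx":0,"wy":0,"wz":0},{"dx":0,"dy":0,"dz":0,"wx":0,"wy":0,"wz":0},{"dx":0,"dy":0,"dz":0,"wx":0,"wy":0,"wz":0}]'
python3 - <<'E'
from h import *
s=sense();c=cam('wrist');im=eyes.snapshot('wrist')
Rt=R.from_quat(s['tool_rot']).as_matrix();print(s['q'],s['ft_torque'])
print(s['tcp_pos'],100*Rt.T@(np.array([.5104,-.2121,.2092])-s['tcp_pos']))
cc=s['tcp_pos']+Rt@[0,0,.0482];print('cap top pred',proj(c,cc),[proj(c,cc+Rt@v) for v in([.03,0,0],[-.03,0,0],[0,.03,0],[0,-.03,0])])
x0,y0=210,190
cv2.imwrite('pics/held.png',cv2.resize(im[y0:y0+180,x0:x0+240,::-1],None,fx=3.3,fy=3.3,interpolation=cv2.INTER_CUBIC))
E
```

```text
t: 6.0
tcp_pos: [0.5085, -0.2144, 0.2473]
tool_rot: [0.998, -0.057, 0.001, 0.0]
force: [0.8, -0.2, -1.4]
finger_gap: 0.695
gripper_force: 33.3
t: 6.38
tcp_pos: [0.5085, -0.2102, 0.2469]
tool_rot: [0.998, -0.055, -0.0, -0.0]
force: [0.1, -0.4, -0.6]
finger_gap: 0.691
gripper_force: 33.2
[-5.95188612e-01  5.03604666e-01  1.67828411e+00  3.10980372e-04
  9.60787782e-01  1.08501612e+00] [ 0.00226506  0.00720449 -0.00640396]
[ 0.50846666 -0.21016102  0.24690601] [0.21654624 0.17434817 3.77029388]
cap top pred [324.60004743 336.40550561] [array([324.57904016, 269.26855332]), array([324.61839204, 395.0328926 ]), array([396.99764771, 336.29254211]), array([252.18898363, 336.51849012])]
```

View pics/held.png

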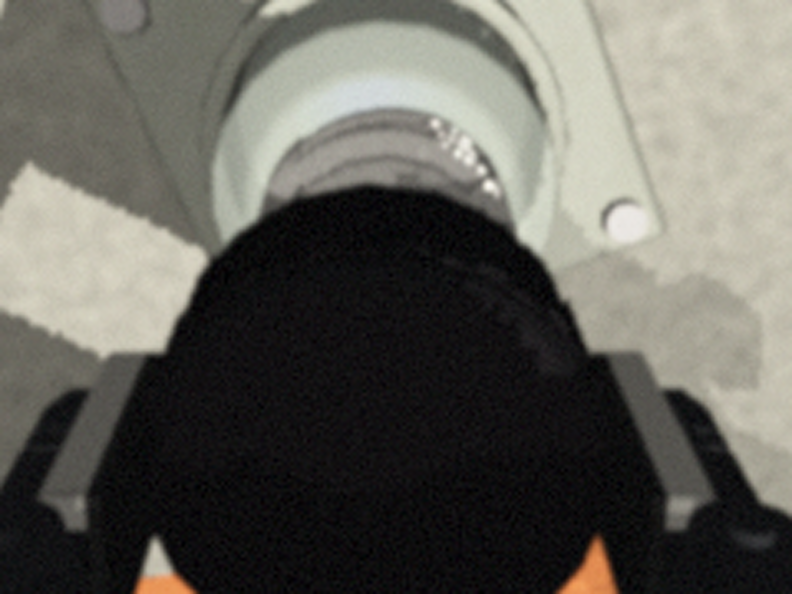

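The cap is held square, with pad edges at about 160 and 595 in the crop. Its front silhouette is at crop y≈187 (full 246.7). The neck ring is visible behind it, spanning crop x 262–515 (centre 327.7 full) with its top at y≈108 (222.7).

Run:
```python
from h import *
s=sense();c=cam('wrist');Rt=R.from_quat(s['tool_rot']).as_matrix()
for dx in(-.002,0,.002): print('front',dx,proj(c,s['tcp_pos']+Rt@[dx+.03,0,.0782])[1])
n=np.array([.5104,-.2121,.125]);P=np.array([proj(c,n+.0255*np.array([np.cos(t),np.sin(t),0])) for t in np.linspace(0,6.28,90)])
print('ring',P.min(0),P.max(0))
```

```text
front -0.002 248.97905301403102
front 0 244.9742121196367
front 0.002 240.93756767831192
ring [286.02219856 226.11938012] [367.76790461 302.21858569]
```

```bash
python3 -m inch '[{"dx":0.13,"dy":0.08,"dz":1.2,"wx":0,"wy":0,"wz":0},{"dx":0.12,"dy":0.09,"dz":1.2,"wx":0,"wy":0,"wz":0},{"dx":0,"dy":0,"dz":0.8,"wx":0,"wy":0,"wz":0},{"dx":0,"dy":0,"dz":0.2,"wx":0,"wy":0,"wz":0},{"dx":0,"dy":0,"dz":0,"wx":0,"wy":0,"wz":0},{"dx":0,"dy":0,"dz":0,"wx":0,"wy":0,"wz":0}]'
python3 -m inch '[{"dx":0,"dy":0,"dz":0.2,"wx":0,"wy":0,"wz":0},{"dx":0,"dy":0,"dz":0.2,"wx":0,"wy":0,"wz":0},{"dx":0,"dy":0,"dz":0,"wx":0,"wy":0,"wz":0}]'
```

```text
t: 7.18
tcp_pos: [0.5113, -0.2139, 0.2132]
tool_rot: [0.998, -0.056, 0.0, 0.0]
force: [0.0, -0.2, -0.5]
finger_gap: 0.69
gripper_force: 33.3
t: 7.55
tcp_pos: [0.5109, -0.2137, 0.2088]
tool_rot: [0.998, -0.056, -0.0, -0.0]
force: [-1.1, -0.3, -0.8]
finger_gap: 0.691
gripper_force: 33.3
```

```bash
python3 -m inch '[{"dx":0,"dy":-0.12,"dz":0,"wx":0,"wy":0,"wz":0},{"dx":0,"dy":0,"dz":0,"wx":0,"wy":0,"wz":0}]'; python3 -m inch '[{"dx":0,"dy":0,"dz":0.1,"wx":0,"wy":0,"wz":0},{"dx":0,"dy":0,"dz":0.1,"wx":0,"wy":0,"wz":0},{"dx":0,"dy":0,"dz":0,"wx":0,"wy":0,"wz":0}]'
```

```text
t: 7.8
tcp_pos: [0.5112, -0.2124, 0.2089]
tool_rot: [0.998, -0.056, -0.0, -0.0]
force: [-1.1, 0.4, -0.9]
finger_gap: 0.698
gripper_force: 33.3
t: 8.18
tcp_pos: [0.5113, -0.2126, 0.2069]
tool_rot: [0.998, -0.056, 0.0, 0.0]
force: [1.0, 0.6, 0.6]
finger_gap: 0.691
gripper_force: 33.4
```

```bash
python3 -m inch '[{"dx":0,"dy":0,"dz":0.1,"wx":0,"wy":0,"wz":0},{"dx":0,"dy":0,"dz":0.05,"wx":0,"wy":0,"wz":0},{"dx":0,"dy":0,"dz":0,"wx":0,"wy":0,"wz":0}]'; python3 -c "
from station import sense;s=sense();print(s['force'],s['ft_torque'],s['tcp_pos'])"
```

```text
t: 8.55
tcp_pos: [0.5107, -0.2125, 0.205]
tool_rot: [0.998, -0.055, -0.001, -0.0]
force: [-0.5, -1.1, -0.8]
finger_gap: 0.691
gripper_force: 33.2
[-0.53040513 -1.07753028 -0.78957153] [-0.18804914  0.16373052  0.00798224] [ 0.51065458 -0.21250161  0.2050393 ]
```

```bash
python3 -m inch '[{"dx":0,"dy":0,"dz":0.1,"wx":0,"wy":0,"wz":0},{"dx":0,"dy":0,"dz":0.05,"wx":0,"wy":0,"wz":0},{"dx":0,"dy":0,"dz":0,"wx":0,"wy":0,"wz":0}]'; python3 -m inch '[{"dx":0,"dy":0,"dz":0.08,"wx":0,"wy":0,"wz":0},{"dx":0,"dy":0,"dz":0,"wx":0,"wy":0,"wz":0}]';python3 -c "
from station import sense;s=sense();print(s['force'],s['ft_torque'],s['tcp_pos'])"
```

```text
t: 8.93
tcp_pos: [0.5107, -0.2124, 0.2037]
tool_rot: [0.998, -0.056, -0.001, -0.0]
force: [-3.1, 0.2, -0.1]
finger_gap: 0.69
gripper_force: 33.3
t: 9.18
tcp_pos: [0.5108, -0.2124, 0.203]
tool_rot: [0.998, -0.056, -0.001, -0.0]
force: [-2.2, -0.5, 0.2]
finger_gap: 0.692
gripper_force: 33.5
[-2.20367345 -0.50113509  0.20429806] [ 0.0211215   0.61365046 -0.03066687] [ 0.51079456 -0.21239048  0.20302874]
```

```bash
python3 -m inch '[{"dx":-0.07,"dy":0,"dz":0.05,"wx":0,"wy":0,"wz":0},{"dx":0,"dy":0,"dz":0.05,"wx":0,"wy":0,"wz":0},{"dx":0,"dy":0,"dz":0,"wx":0,"wy":0,"wz":0}]';python3 -c "
from station import sense;s=sense();print(s['force'],s['ft_torque'],s['tcp_pos'])"
```

```text
t: 9.55
tcp_pos: [0.5107, -0.2124, 0.2027]
tool_rot: [0.998, -0.056, 0.0, 0.0]
force: [-3.7, 1.4, 4.5]
finger_gap: 0.692
gripper_force: 33.9
[-3.71877354  1.36000172  4.51024659] [0.17453463 0.55357255 0.00227469] [ 0.51072203 -0.21243815  0.20272773]
```

```bash
python3 -m inch '[{"dx":-0.05,"dy":0,"dz":0.03,"wx":0,"wy":0,"wz":-3},{"dx":0,"dy":0,"dz":0,"wx":0,"wy":0,"wz":-3},{"dx":0,"dy":0,"dz":0,"wx":0,"wy":0,"wz":-3},{"dx":0,"dy":0,"dz":0,"wx":0,"wy":0,"wz":0}]';python3 -c "
from station import sense;s=sense();print(s['force'],s['ft_torque'],s['tcp_pos'],s['q'][5])"
```

```text
t: 10.05
tcp_pos: [0.5106, -0.2121, 0.2026]
tool_rot: [1.0, 0.023, 0.001, -0.0]
force: [-2.2, 2.0, 5.7]
finger_gap: 0.691
gripper_force: 33.9
[-2.16687032  2.03709301  5.73283404] [0.35830232 0.3877673  0.03480319] [ 0.51060256 -0.21209853  0.2026492 ] 0.9276382501258462
```

```bash
cat > ck.py <<'E'
# exit 0 while the cap still rests on the land with no notable twist
from station import sense
import sys
s=sense();f=s['force'];m=s['ft_torque'];z=s['tcp_pos'][2]
print(f.round(1),m.round(2),s['tcp_pos'].round(4),'q6 %.3f'%s['q'][5])
sys.exit(not(z>.2018 and 3<f[2]<15 and abs(m[2])<.2))
E
python3 -m inch '[{"dx":0,"dy":0,"dz":0.02,"wx":0,"wy":0,"wz":-3},{"dx":0,"dy":0,"dz":0,"wx":0,"wy":0,"wz":-3},{"dx":0,"dy":0,"dz":0,"wx":0,"wy":0,"wz":-2},{"dx":0,"dy":0,"dz":0,"wx":0,"wy":0,"wz":0}]'>/dev/null;python3 ck.py && python3 -m inch '[{"dx":0,"dy":0,"dz":0,"wx":0,"wy":0,"wz":-3},{"dx":0,"dy":0,"dz":0,"wx":0,"wy":0,"wz":-3},{"dx":0,"dy":0,"dz":0,"wx":0,"wy":0,"wz":-2},{"dx":0,"dy":0,"dz":0,"wx":0,"wy":0,"wz":0}]'>/dev/null && python3 ck.py
```

```text
[-2.   2.4  6.9] [0.5  0.51 0.04] [ 0.5105 -0.2119  0.2026] q6 0.788
[-1.9  3.5  6.4] [ 0.55  0.37 -0.01] [ 0.5106 -0.2119  0.2026] q6 0.649
```

```bash
python3 -m inch '[{"dx":-0.02,"dy":-0.05,"dz":0,"wx":0,"wy":0,"wz":-3},{"dx":0,"dy":0,"dz":0,"wx":0,"wy":0,"wz":-3},{"dx":0,"dy":0,"dz":0,"wx":0,"wy":0,"wz":-2},{"dx":0,"dy":0,"dz":0,"wx":0,"wy":0,"wz":0}]'>/dev/null;python3 ck.py && python3 -m inch '[{"dx":0,"dy":0,"dz":0,"wx":0,"wy":0,"wz":-3},{"dx":0,"dy":0,"dz":0,"wx":0,"wy":0,"wz":-3},{"dx":0,"dy":0,"dz":0,"wx":0,"wy":0,"wz":-2},{"dx":0,"dy":0,"dz":0,"wx":0,"wy":0,"wz":0}]'>/dev/null && python3 ck.py && python3 -m inch '[{"dx":0,"dy":0,"dz":0,"wx":0,"wy":0,"wz":-3},{"dx":0,"dy":0,"dz":0,"wx":0,"wy":0,"wz":-3},{"dx":0,"dy":0,"dz":0,"wx":0,"wy":0,"wz":-2},{"dx":0,"dy":0,"dz":0,"wx":0,"wy":0,"wz":0}]'>/dev/null && python3 ck.py
```

```text
[0.  0.7 3.3] [0.28 0.1  0.11] [ 0.5101 -0.2122  0.2018] q6 0.509
[ 0.1 -1.3 -1.2] [-0.03 -0.02 -0.05] [ 0.5099 -0.2123  0.2014] q6 0.370
```

The support has gone, so the lugs are probably over the notches. I'll lower gently.

```bash
python3 -m inch '[{"dx":0,"dy":0,"dz":0.08,"wx":0,"wy":0,"wz":0},{"dx":0,"dy":0,"dz":0.08,"wx":0,"wy":0,"wz":0},{"dx":0,"dy":0,"dz":0,"wx":0,"wy":0,"wz":0}]'>/dev/null;python3 ck.py
```

```text
[ 0.3  0.2 -0.7] [-0.   -0.05 -0.04] [ 0.5096 -0.212   0.1999] q6 0.370
```

Free descent below the land level, so it is dropping in.

```bash
python3 -m inch '[{"dx":0,"dy":0,"dz":0.1,"wx":0,"wy":0,"wz":0},{"dx":0,"dy":0,"dz":0.1,"wx":0,"wy":0,"wz":0},{"dx":0,"dy":0,"dz":0,"wx":0,"wy":0,"wz":0}]'>/dev/null;python3 ck.py;  python3 -m inch '[{"dx":0,"dy":0,"dz":0.1,"wx":0,"wy":0,"wz":0},{"dx":0,"dy":0,"dz":0.05,"wx":0,"wy":0,"wz":0},{"dx":0,"dy":0,"dz":0,"wx":0,"wy":0,"wz":0}]'>/dev/null;python3 ck.py
```

```text
[-0.1 -0.3 -0.1] [ 0.03  0.05 -0.04] [ 0.5096 -0.212   0.1979] q6 0.370
[-0.3 -0.1 -0.8] [ 0.02 -0.04 -0.04] [ 0.5096 -0.212   0.1965] q6 0.370
```

```bash
python3 -m inch '[{"dx":0,"dy":0,"dz":0.1,"wx":0,"wy":0,"wz":0},{"dx":0,"dy":0,"dz":0.1,"wx":0,"wy":0,"wz":0},{"dx":0,"dy":0,"dz":0,"wx":0,"wy":0,"wz":0}]'>/dev/null;python3 ck.py;  python3 -m inch '[{"dx":0,"dy":0,"dz":0.08,"wx":0,"wy":0,"wz":0},{"dx":0,"dy":0,"dz":0.05,"wx":0,"wy":0,"wz":0},{"dx":0,"dy":0,"dz":0,"wx":0,"wy":0,"wz":0}]'>/dev/null;python3 ck.py
```

```text
[-0.3 -0.2 -0.3] [ 0.05 -0.06  0.03] [ 0.5096 -0.212   0.1944] q6 0.370
[-0.5  0.8  4.3] [ 0.09  0.14 -0.04] [ 0.5097 -0.212   0.1938] q6 0.370
```

The cap is on the notch floor: 0.1938 against a predicted 0.1937. Now screwing forward at 0.086 mm per degree.

```bash
sed -e 's/z>.2018 and 3<f\[2\]<15 and abs(m\[2\])<.2/-4<f[2]<12 and abs(m[2])<.25/' ck.py > ck2.py
python3 -m inch '[{"dx":0,"dy":0,"dz":0,"wx":0,"wy":0,"wz":3},{"dx":0,"dy":0,"dz":0.01,"wx":0,"wy":0,"wz":3},{"dx":0,"dy":0,"dz":0.02,"wx":0,"wy":0,"wz":3},{"dx":0,"dy":0,"dz":0,"wx":0,"wy":0,"wz":0}]'>/dev/null;python3 ck2.py && python3 -m inch '[{"dx":0,"dy":0,"dz":0.025,"wx":0,"wy":0,"wz":3},{"dx":0,"dy":0,"dz":0.025,"wx":0,"wy":0,"wz":3},{"dx":0,"dy":0,"dz":0.025,"wx":0,"wy":0,"wz":3},{"dx":0,"dy":0,"dz":0,"wx":0,"wy":0,"wz":0}]'>/dev/null && python3 ck2.py
```

```text
[-1.  -0.2  5.8] [ 0.03  0.23 -0.11] [ 0.51   -0.2125  0.1938] q6 0.527
[-0.5 -0.5  7.3] [-0.01  0.34 -0.12] [ 0.51   -0.2127  0.1933] q6 0.684
```

```bash
python3 -m inch '[{"dx":0,"dy":0,"dz":0.015,"wx":0,"wy":0,"wz":3},{"dx":0,"dy":0,"dz":0.02,"wx":0,"wy":0,"wz":3},{"dx":0,"dy":0,"dz":0.02,"wx":0,"wy":0,"wz":3},{"dx":0,"dy":0,"dz":0,"wx":0,"wy":0,"wz":0}]'>/dev/null;python3 ck2.py && python3 -m inch '[{"dx":0,"dy":0,"dz":0.025,"wx":0,"wy":0,"wz":3},{"dx":0,"dy":0,"dz":0.025,"wx":0,"wy":0,"wz":3},{"dx":0,"dy":0,"dz":0.025,"wx":0,"wy":0,"wz":3},{"dx":0,"dy":0,"dz":0,"wx":0,"wy":0,"wz":0}]'>/dev/null && python3 ck2.py
```

```text
[-1.4 -0.5  6.5] [-0.07  0.33 -0.13] [ 0.51   -0.2127  0.1926] q6 0.842
[-1.7  0.6  7.6] [-0.11  0.33 -0.15] [ 0.51   -0.2127  0.1919] q6 0.999
```

```bash
python3 -m inch '[{"dx":0,"dy":0,"dz":0.025,"wx":0,"wy":0,"wz":3},{"dx":0,"dy":0,"dz":0.025,"wx":0,"wy":0,"wz":3},{"dx":0,"dy":0,"dz":0.025,"wx":0,"wy":0,"wz":3},{"dx":0,"dy":0,"dz":0,"wx":0,"wy":0,"wz":0}]'>/dev/null;python3 ck2.py && python3 -m inch '[{"dx":0,"dy":0,"dz":0.025,"wx":0,"wy":0,"wz":3},{"dx":0,"dy":0,"dz":0.025,"wx":0,"wy":0,"wz":3},{"dx":0,"dy":0,"dz":0.025,"wx":0,"wy":0,"wz":3},{"dx":0,"dy":0,"dz":0,"wx":0,"wy":0,"wz":0}]'>/dev/null && python3 ck2.py
```

```text
[-1.2 -0.2  6.2] [-0.17  0.29 -0.11] [ 0.5099 -0.2126  0.1911] q6 1.156
[-2.6 -0.5  7. ] [-0.16  0.39 -0.05] [ 0.5099 -0.2127  0.1903] q6 1.313
```

```bash
python3 -m inch '[{"dx":0,"dy":0,"dz":0.025,"wx":0,"wy":0,"wz":3},{"dx":0,"dy":0,"dz":0.025,"wx":0,"wy":0,"wz":3},{"dx":0,"dy":0,"dz":0.025,"wx":0,"wy":0,"wz":3},{"dx":0,"dy":0,"dz":0,"wx":0,"wy":0,"wz":0}]'>/dev/null;python3 ck2.py && python3 -m inch '[{"dx":0,"dy":0,"dz":0.025,"wx":0,"wy":0,"wz":3},{"dx":0,"dy":0,"dz":0.025,"wx":0,"wy":0,"wz":3},{"dx":0,"dy":0,"dz":0.025,"wx":0,"wy":0,"wz":3},{"dx":0,"dy":0,"dz":0,"wx":0,"wy":0,"wz":0}]'>/dev/null && python3 ck2.py && python3 -m inch '[{"dx":0,"dy":0,"dz":0.025,"wx":0,"wy":0,"wz":3},{"dx":0,"dy":0,"dz":0.025,"wx":0,"wy":0,"wz":3},{"dx":0,"dy":0,"dz":0.015,"wx":0,"wy":0,"wz":3},{"dx":0,"dy":0,"dz":0,"wx":0,"wy":0,"wz":0}]'>/dev/null && python3 ck2.py
```

```text
[-2.4 -0.5  6.9] [-0.2   0.41 -0.16] [ 0.5099 -0.2127  0.1896] q6 1.470
[-1.5 -0.3  6.9] [-0.1   0.42 -0.11] [ 0.5098 -0.2127  0.1888] q6 1.627
[-2.4 -1.8  6.3] [-0.11  0.34 -0.09] [ 0.5098 -0.2126  0.188 ] q6 1.784
```

```bash
python3 -m inch '[{"dx":0,"dy":0,"dz":0.015,"wx":0,"wy":0,"wz":2},{"dx":0,"dy":0,"dz":0,"wx":0,"wy":0,"wz":2},{"dx":0,"dy":0,"dz":0,"wx":0,"wy":0,"wz":0}]'>/dev/null;python3 ck2.py && python3 -m inch '[{"dx":0,"dy":0,"dz":0,"wx":0,"wy":0,"wz":2},{"dx":0,"dy":0,"dz":0,"wx":0,"wy":0,"wz":2},{"dx":0,"dy":0,"dz":0,"wx":0,"wy":0,"wz":0}]'>/dev/null && python3 ck2.py && python3 -m inch '[{"dx":0,"dy":0,"dz":0,"wx":0,"wy":0,"wz":1.5},{"dx":0,"dy":0,"dz":0,"wx":0,"wy":0,"wz":1.5},{"dx":0,"dy":0,"dz":0,"wx":0,"wy":0,"wz":0}]'>/dev/null && python3 ck2.py
```

```text
[-1.4  0.5  5.1] [-0.17  0.38 -0.08] [ 0.5098 -0.2127  0.1879] q6 1.854
[-2.1 -0.7  4.6] [-0.18  0.26  0.02] [ 0.5099 -0.2127  0.1878] q6 1.923
[-1.3 -1.2  5.8] [-0.2   0.37  0.04] [ 0.5097 -0.2126  0.1878] q6 1.975
```

```bash
python3 -m inch '[{"dx":0,"dy":0,"dz":0,"wx":0,"wy":0,"wz":1},{"dx":0,"dy":0,"dz":0,"wx":0,"wy":0,"wz":1},{"dx":0,"dy":0,"dz":0,"wx":0,"wy":0,"wz":0}]'>/dev/null;python3 ck2.py && python3 -m inch '[{"dx":0,"dy":0,"dz":0,"wx":0,"wy":0,"wz":1},{"dx":0,"dy":0,"dz":0,"wx":0,"wy":0,"wz":1},{"dx":0,"dy":0,"dz":0,"wx":0,"wy":0,"wz":0}]'>/dev/null && python3 ck2.py
```

```text
[-3.4 -0.3  5.5] [-0.08  0.56  0.1 ] [ 0.5092 -0.2124  0.1877] q6 2.010
[-3.  -0.1  7.6] [0.04 0.54 0.54] [ 0.5091 -0.2122  0.1877] q6 2.044
```

The end stop was met after 96° of turn at home height: torque rose to 0.54 N m and z is 0.1877. I'll relax the wind-up and let go.

```bash
python3 -m inch '[{"dx":0,"dy":0,"dz":-0.02,"wx":0,"wy":0,"wz":-1.2},{"dx":0,"dy":0,"dz":0,"wx":0,"wy":0,"wz":0}]'>/dev/null;python3 ck2.py
python3 -m inch '[{"dx":0,"dy":0,"dz":0,"wx":0,"wy":0,"wz":0},{"dx":0,"dy":0,"dz":0,"wx":0,"wy":0,"wz":0},{"dx":0,"dy":0,"dz":0,"wx":0,"wy":0,"wz":0},{"dx":0,"dy":0,"dz":0,"wx":0,"wy":0,"wz":0},{"dx":0,"dy":0,"dz":0,"wx":0,"wy":0,"wz":0}]' 1
python3 -m inch '[{"dx":0,"dy":0,"dz":-1,"wx":0,"wy":0,"wz":0},{"dx":0,"dy":0,"dz":-3,"wx":0,"wy":0,"wz":0},{"dx":0,"dy":0,"dz":-4,"wx":0,"wy":0,"wz":0},{"dx":0,"dy":0,"dz":-3,"wx":0,"wy":0,"wz":0},{"dx":0,"dy":0,"dz":0,"wx":0,"wy":0,"wz":0},{"dx":0,"dy":0,"dz":0,"wx":0,"wy":0,"wz":0}]'
python3 - <<'E'
from h import *
c=cam('side');u=proj(c,[.5104,-.2121,.125]).astype(int)
a=eyes.snapshot('side')[u[1]-60:u[1]+60,u[0]-60:u[0]+60,::-1];w=eyes.snapshot('wrist')[100:340,200:440,::-1]
b=cv2.resize(a,(480,480),interpolation=cv2.INTER_CUBIC);w=cv2.resize(w,(310,310))
o=np.zeros((480,790,3),np.uint8);o[:,:480]=b;o[:310,480:]=w;cv2.imwrite('pics/end.png',o)
c=cam('side')
E
```

```text
[-2.7 -1.1  4.7] [-0.09  0.53  0.2 ] [ 0.5091 -0.2123  0.1878] q6 2.024
t: 21.18
tcp_pos: [0.5097, -0.212, 0.1872]
tool_rot: [0.865, -0.501, -0.0, -0.0]
force: [-0.3, -0.3, -0.5]
finger_gap: 1.002
gripper_force: 0.0
t: 21.92
tcp_pos: [0.5092, -0.2117, 0.297]
tool_rot: [0.865, -0.501, -0.0, -0.0]
force: [-0.9, 0.3, -0.1]
finger_gap: 1.003
gripper_force: 0.0
```

View pics/end.png

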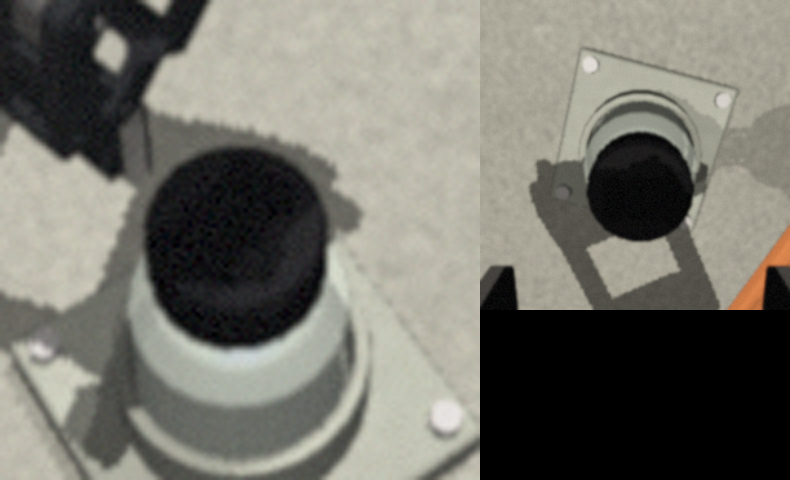

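The cap sits level and low on the neck, at about (235,240) in the side crop, and the gripper is clear of it.

```bash
python3 -c "
from station import workorder;print(workorder.sign_off())"
```

```text
the job is handed in; nothing more can be done
None
```

The black cap is on the jar neck, screwed forward 96° to its end stop and looking level in the last pictures; I let go, cleared the gripper and signed off at about 22 s of robot time, with readings peaking at about 8 N and 0.54 N m on the neck.

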